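# Hang the refilled canister on the toppings rail

### The job

The refilled yellow-lidded topping canister, squeezed in between the two red cream tins, belongs on the steel toppings rail: lift its two hooks over the rail's front lip and lower it, without letting it drop, until they are fully seated in the channel behind the lip. Hang it wherever there is at least a finger's breadth (20 mm) free between it and each of the two canisters already there; if no gap is wide enough, first slide those along the rail to make room, without unhooking them. Leave the two tins, the tape roll and the star cutter where they are.

Things in the scene. Friction and masses are not known exactly. Their poses are not given: they have to be found in the camera images.
- canister: yellow-lidded canister to hang, stands on the table. White rounded box 50 (x) x 60 (y) x 66 (z, lid included) mm, closed, 0.1-0.2 kg. Origin: centre of its underside; z up; paper label faces -x; hooks at its back, +x. Back wall at x=+25 mm; two bumpers low on it (12-22 mm up) stand out to +28. Grip it front to back between the hooks (42 mm free) or side to side. Hung, it leans up to 0.07 rad
- canister_hook (a point): point midway between the tongue tips of the yellow one's two steel hooks: 39 mm behind, 54 mm above its origin. Each hook is 8 mm wide, centred at y=+-25 mm: a strap (x=+25 to +28) up the back wall and 12 mm above the lid, an arm back from it, underside 78, top 82 mm up, then a tongue down, front face x=+37, back +41 mm, tip 54 mm up and bent back to +44 as a lead-in
- blue_canister: same canister with a blue lid, hanging on the rail from the start; same frame. It slides along the rail at a push of about 1 N
- blue_canister_hook (a point): point midway between the blue-lidded canister's tongue tips, placed as on the yellow one
- green_canister: same canister with a green lid, hanging on the rail from the start; same frame. It slides along the rail at a push of about 1 N
- green_canister_hook (a point): point midway between the green-lidded canister's tongue tips, placed as on the yellow one
- rail: steel rail fixed to the table, 316 mm long along its y. Origin at table height below the middle of the lip; -x is its front. Front apron: plate 5 mm thick (x=-2.5 to +2.5 mm), 48 to 118 mm above the table. Feet (8 mm high) at y=+-125 reach 65 mm to front and back. A hung canister's origin lies 31.5 mm (+-2) before and 78 below the lip, at y between -128 and +128 mm, its x along the rail's
- rail_lip (a point): middle of the lip, the apron's top edge, 118 mm above the table; axes as the rail's. Behind it a channel 17 mm wide (x=+2.5 to +19.5 mm), floor 31 mm below the lip's top, back web up to 5 mm below it. Black end caps, level with the lip, close the channel at y=+-158 mm; nothing stands before the apron at the ends
- tin_left: red cream tin, 66 mm across, 82 mm tall, origin at the centre of its underside; stands close beside the yellow-lidded canister, at its +y side, too close for a finger between
- tin_right: red cream tin like the other, close at the canister's -y side
- tape: roll of tape lying flat on the table, 96 mm across, 25 mm high, origin at the centre of its underside
- cutter: star-shaped cutter lying on the table, 56 x 59 mm, 23 mm high, origin at the centre of its underside

How it is judged:
By the outcome, as a careful person would: the job done as asked, in the order asked, and still so for the second after the job is handed in, with the robot touching nothing.
It also fails if it takes over 72 s, if anything falls off the work surface, if the arm or the gripper's body presses on something with over 40 N, if the wrist force passes 120 N, or if a joint passes its speed limit or range.

### The arm

A 7-joint arm with a two-finger parallel gripper is mounted at the origin on a cart in front of the work surface, level with it; the furniture and walls round the work are solid. World frame = base frame: x ahead of the robot, y to its left, z up, the work surface at z = 0. Lengths are in m, angles in rad, forces in N, time in s.
With the tool pointing down it reaches from about 0.35 to 0.9 m from the base axis. Payload 8.1 kg.
Tool frame: the origin (TCP) lies where the fingers leave the gripper's body, on its centre line; the fingertips stand 66 mm ahead of it and the grasp point (between the pads) lies 47 mm ahead of it (env.tip_extent is the z of the fingertips in the tool frame, in m); z points along the fingers, y is the line along which they close (so a half turn about z gives the same grasp; the last joint's range is limited). The gripper opens to 92 mm and grips with 3 to 60 N. Pads are 19 mm wide; open, the fingers measure 130 mm over their backs; the gripper's body (75 mm by 190 mm) begins 47 mm behind the grasp point.
Start: joints at [-1.329, 0.434, 0.025, 1.573, -0.012, 1.134, -0.075], TCP at [0.211, 0.588, 0.292] pointing down, gripper open.
Joint ranges: [-2.62, 2.62], [-0.44, 2.09], [-1.27, 1.32], [0.08, 2.57], [-1.32, 4.46], [0.12, 2], [-2.74, 2.74]. Speed limits (rad/s): [2.22, 2.22, 3.01, 3.01, 3.14, 3.14, 3.14].

### API

Orientations are given as a rotation vector (axis times angle).
In Python, from plant import env gives the robot as it stands.
- The arm moves only by the tool send_rows, never from a script. Its argument "commands" is a list of rows, each a list of 6 numbers: the shift along the tool's x, y, z in mm, then the turn, a rotation vector about the tool's x, y, z in degrees. In form: [[tx, ty, tz, ax, ay, az], ...]. A call has 1 to 5 rows; each row shifts and turns the commanded pose from where the row before left it, along the tool's axes as they then stand; what a row does not reach is not made up. A row lasts 1/12 s, in which the tool goes at most 41.7 mm and 7.16 degrees, less where a joint would pass 70% of its speed; a pose out of reach is approached as far as the arm can. A call with a gripper value outside its range is refused whole. "grip" is the opening, from 0 (shut) to 1 (fully open), set as the call begins (left out, the last holds). The fingers move at their own pace and stop on an object; "grip_force" is the grip in N (left out, the last holds). Time passes only in rows, so rows that do not move let the fingers close. It gives the time, the measured TCP pose, the force, the opening and the grip force at its end, in the units of the state.
- env.sense(): the state, without advancing time (a new reading comes with each control period).
- env.grab_frame(name): name is "scene" or "top" or "wrist"; returns a dict with "pixels" (480x640x3 uint8, red, green, blue), "depth" (480x640 float32, m along the optical axis (not along the pixel's ray), 0 where there is no reading), "fx", "fy", "cx", "cy" (pixels), "k1" (the pictures are not rectified: a ray, as slopes to the right and down, at radius r is drawn at 1 + k1 r^2 times it, then the intrinsics apply), "R" (3x3) and "t" (3): a world point X has camera coordinates R X + t. Camera axes: x right, y down, z forward; pixel columns grow to the right and rows downward; lengths in m; the calibration is good to about 2 mm. A picture is of the moment at which its call begins.
- env.close_job(): hands the job in; it is judged then, once.
Trained networks look in a picture, given as the dict that the camera call returned (one of the last four; its "shot" number tells which), for a name from the list of things; names that differ only in an ending like _2 or _b are one class to them, and where a whole thing is asked for, a point or a joint stands for the part that bears it (a point fixed in the world has none). Each returns a list of dicts, best first, with "confidence" (0 to 1); they miss things now and then, are a little off and sometimes report something else, mostly with a low value. They report only what shows in the picture. A call takes as long as a camera call.
- env.cut_out(picture, target): "region" (480x640 bool, what is visible of it) and "location" ([column, row] as shares, 0 to 1, of the picture: columns of its width, rows of its height, amid what is visible of it).
- env.place_of(picture, target): "location" ([column, row] as shares, 0 to 1, of the picture: columns of its width, rows of its height: a listed point, or the origin of a listed thing).
The state is a dict: "t": time; "qpos": joint angles; "dq": joint speeds; "joint_torque": joint torques, N m; "position": TCP position; "orientation": TCP orientation; "contact_force": force on the tool from outside, world axes, zero at the start; "moment": the same for the moment, N m; "opening": finger opening in m; "grasp_force": force on a finger pad.
Only numpy, scipy, OpenCV 4.12 (cv2) and the standard library are available. Lean on these libraries where they do the work, as an engineer would, in place of code of your own. Each camera call takes 0.05 s, during which the arm holds its last target. There are 200 camera calls.

## Working session

There is one attempt and no reset: what is moved stays moved. The work goes in short steps, Python scripts to look and compute and a tool call to move; the robot and the scene stay as the last step left them, time stands still between calls to the robot, and variables do not carry over. Pictures are saved under pics/ and viewed, at most 10 in all, crops included, and the job is handed in when it is done.

Besides the shell and the picture viewer there is one more tool, called after ">>>" as a command line: name --pt "numbers of a row" for each row, then --argument value for the rest. send_rows: Moves the arm, as the interface text tells. Its arguments: {"type":"object","properties":{"commands":{"type":"array","items":{"type":"array","items":{"type":"number"}}},"grip":{"type":"number"},"grip_force":{"type":"number"}},"required":["commands"]}

```bash
ls; mkdir -p pics
cat > h.py <<'E'
import numpy as np, cv2
from scipy.spatial.transform import Rotation as Ro
from plant import env
np.set_printoptions(precision=4,suppress=True)
def cloud(f):
    v,u=np.mgrid[0:480,0:640].astype(float)
    return rays(f,u,v)*f["depth"][...,None]
def rays(f,u,v):
    x=(np.asarray(u,float)-f["cx"])/f["fx"]; y=(np.asarray(v,float)-f["cy"])/f["fy"]
    a,b=x.copy(),y.copy()
    for _ in range(10):
        s=1+f["k1"]*(a*a+b*b); a,b=x/s,y/s
    return np.stack([a,b,np.ones_like(a)],-1)
def world(f,P): return (P-np.asarray(f["t"]))@np.asarray(f["R"])
def atz(f,loc,z):
    "pixel share -> world point on plane z"
    d=rays(f,loc[0]*640,loc[1]*480)@np.asarray(f["R"]); c=-np.asarray(f["R"]).T@np.asarray(f["t"])
    return c+d*(z-c[2])/d[2]
def save(f,n): cv2.imwrite("pics/"+n+".png",np.ascontiguousarray(f["pixels"][...,::-1]))
E
python3 - <<'E'
from h import *
print(env.sense())
for n in("scene","top"):
    f=env.grab_frame(n); save(f,n); W=world(f,cloud(f)); print(n,"cam",-np.asarray(f["R"]).T@f["t"], np.asarray(f["R"])[2])
    for k,z in dict(canister=0,blue_canister=.04,green_canister=.04,tin_left=0,tin_right=0,tape=0,cutter=0,rail=0,rail_lip=.118,canister_hook=.054,blue_canister_hook=.094,green_canister_hook=.094).items():
        for p in env.place_of(f,k)[:2]:
            print(k,round(p["confidence"],2),np.array(p["location"])*[640,480],atz(f,p["location"],z))
E
```

```text
pics
{'t': 0.0, 'qpos': array([-1.3286,  0.4352,  0.025 ,  1.5741, -0.0116,  1.134 , -0.0751]), 'dq': array([ 0.0008,  0.0006, -0.0006, -0.0002, -0.0001,  0.0001, -0.0001]), 'joint_torque': array([ -0.0003, -66.7845,   0.9846, -31.4472,  -0.0607,   0.0428,
         0.0002]), 'position': array([0.2112, 0.5878, 0.2915]), 'orientation': array([-0.539 , -3.0948,  0.0024]), 'contact_force': array([-0.0132,  0.4984,  0.1943]), 'moment': array([ 0.0367, -0.1296, -0.0254]), 'grasp_force': 0.0, 'opening': 0.09205325863342807}
scene cam [-0.2777 -0.6102  0.5174] [ 0.7832  0.4788 -0.3967]
canister 0.58 [377.728 333.696] [ 0.4669 -0.2961  0.    ]
canister 0.38 [169.6   277.296] [0.4232 0.1987 0.    ]
blue_canister 0.71 [324.416 263.904] [ 0.6011 -0.1012  0.04  ]
green_canister 0.85 [256.192 242.208] [0.6175 0.1005 0.04  ]
tin_left 0.58 [343.424 324.912] [ 0.4595 -0.2278  0.    ]
tin_right 0.83 [411.328 345.888] [ 0.4629 -0.364   0.    ]
tape 0.56 [169.792 277.776] [0.4217 0.1965 0.    ]
cutter 0.8 [225.216 296.688] [0.4227 0.0339 0.    ]
canister_hook 0.68 [383.872 297.696] [ 0.5076 -0.2861  0.0
[... 213 characters left out ...]
am [ 0.3121 -0.1136  1.2148] [ 0.2144  0.0187 -0.9766]
canister 0.73 [400.    293.088] [ 0.4673 -0.2907  0.    ]
blue_canister 0.81 [316.608 219.312] [ 0.6076 -0.0904  0.04  ]
green_canister 0.73 [231.104 210.816] [0.6085 0.1006 0.04  ]
tin_right 0.59 [428.608 294.096] [ 0.4712 -0.3541  0.    ]
tape 0.81 [180.8  287.28] [0.4328 0.1964 0.    ]
cutter 0.66 [259.776 304.08 ] [0.4127 0.017  0.    ]
rail 0.84 [275.52  208.992] [0.6328 0.0068 0.    ]
rail_lip 0.91 [270.016 190.416] [0.6406 0.0111 0.118 ]
canister_hook 0.68 [404.096 270.816] [ 0.509  -0.2885  0.054 ]
blue_canister_hook 0.83 [320.576 198.912] [ 0.6395 -0.0956  0.094 ]
green_canister_hook 0.63 [231.104 188.016] [0.6449 0.0973 0.094 ]
```

View pics/top.png

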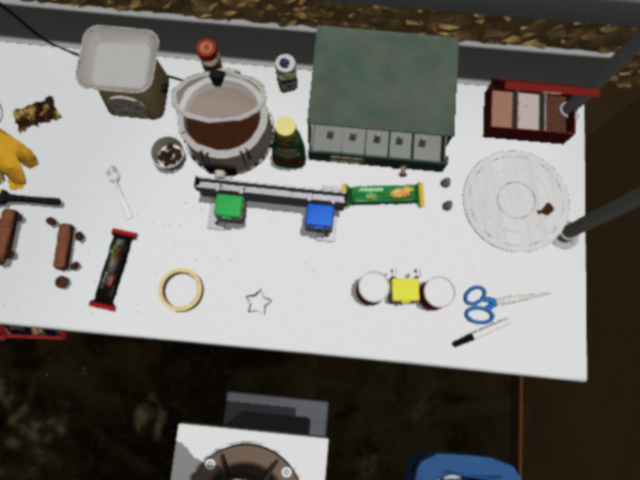

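View pics/scene.png

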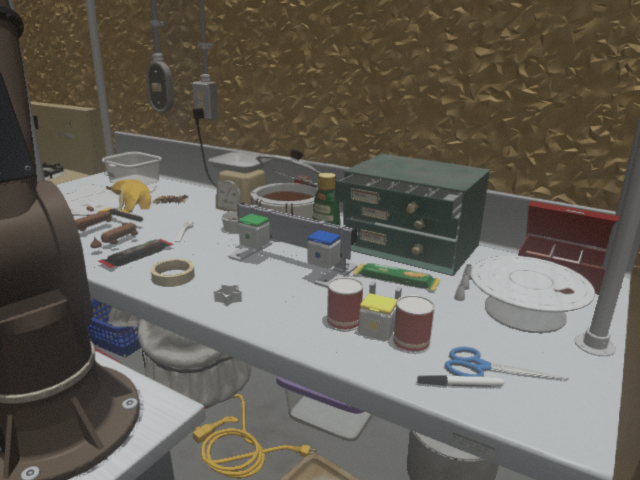

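The top picture shows the yellow canister at about (405,290) between the tins at (373,288) and (437,293). The rail runs from (197,185) to (345,200), with green at (230,207) and blue at (320,215). The hanging gap leaves no room for a finger behind the back wall, so I'll grip front to back to extract it, set it down, then regrip side to side. Now to measure precisely.

```bash
cat >> h.py <<'E'
def lids(f,names=("y","b","g"),pr=True):
    W=world(f,cloud(f)); hsv=cv2.cvtColor(f["pixels"],cv2.COLOR_RGB2HSV); out={}
    rng=dict(y=(22,34),b=(105,125),g=(50,75))
    for k in names:
        m=(hsv[...,0]>=rng[k][0])&(hsv[...,0]<=rng[k][1])&(hsv[...,1]>120)&(hsv[...,2]>60)&(f["depth"]>0)
        z=(.066 if k=="y" else .106)
        m&=(abs(W[...,2]-z)<.012)
        n,l,s,c=cv2.connectedComponentsWithStats(m.astype(np.uint8))
        if n<2: print(k,"none"); continue
        i=1+s[1:,4].argmax(); P=W[l==i]
        r=cv2.minAreaRect((P[:,:2]*1000).astype(np.float32))
        out[k]=r; print(k,len(P),"ctr",np.array(r[0]),"size",np.array(r[1]),"ang",round(r[2],1),"z",np.median(P[:,2]).round(4),"mean",P[:,:2].mean(0)*1000)
    return out
E
python3 - <<'E'
from h import *
for n in("top","scene"):
    f=env.grab_frame(n); lids(f); W=world(f,cloud(f))
    for k,zt in(("tin_left",.082),("tin_right",.082),("tape",.025),("cutter",.023),("rail",.118)):
        r=env.cut_out(f,k)
        if r:
            P=W[r[0]["region"]&(f["depth"]>0)]; P=P[abs(P[:,2]-zt)<.006]
            if len(P)>5:
                q=cv2.minAreaRect((P[:,:2]*1000).astype(np.float32)); print(k,round(r[0]["confidence"],2),len(P),np.array(q[0]),np.array(q[1]),q[2])
E
```

```text
y 616 ctr [ 466.9929 -292.1995] size [51.0294 58.1256] ang 5.8 z 0.0648 mean [ 466.9421 -291.4158]
b 620 ctr [601.5912 -96.816 ] size [57.5966 54.193 ] ang 88.6 z 0.104 mean [601.1968 -96.5649]
g 599 ctr [602.8687  96.6635] size [56.2058 52.3865] ang 89.6 z 0.104 mean [603.5874  96.2174]
tin_left 0.88 614 [ 466.706  -224.0764] [63.6376 62.9314] 3.7478344440460205
tin_right 0.8 638 [ 469.714  -360.6758] [62.9432 65.6764] 5.619164943695068
tape 0.72 18 [ 448.2841 -206.3677] [53.3236 14.4784] 46.5552978515625
rail 0.93 504 [643.3177  10.0028] [322.2156  28.861 ] 89.3082046508789
y 94 ctr [685.698  597.4691] size [69.5464 31.4534] ang 17.1 z 0.0701 mean [674.6558 594.0411]
b 273 ctr [599.0369 -98.7377] size [56.3329 51.9732] ang 86.7 z 0.1066 mean [ 596.9736 -100.5284]
g 2 ctr [609.0474  78.4377] size [3.2139 0.    ] ang -95.8 z 0.1069 mean [609.0474  78.4377]
tin_left 0.97 559 [ 466.6484 -223.9672] [69.3253 62.943 ] 30.25539207458496
tape 0.65 406 [427.8589 190.0849] [97.9756 98.3329] 89.39984893798828
cutter 0.67 169 [414.1695  23.8409] [57.1775 52.6658] 51.12727737426758
rail 0.65 559 [643.6305  10.458 ] [324.9037  31.7417] 88.9775619506836
```

>>> send_rows --pt "0 0 0 0 0 7" --pt "0 0 0 0 0 7" --pt "0 0 0 0 0 7" --pt "0 0 0 0 0 7" --pt "0 0 0 0 0 7" --grip 1

```text
t: 2.32
position: [0.2112, 0.5882, 0.2923]
orientation: [-1.453, -2.785, -0.0]
contact_force: [0.2, 0.3, -0.2]
opening: 0.0918
grasp_force: 0.0
```

>>> send_rows --pt "0 0 0 0 0 7" --pt "0 0 0 0 0 7" --pt "0 0 0 0 0 7" --pt "0 0 0 0 0 7" --pt "0 0 0 0 0 7"

```text
t: 2.73
position: [0.2112, 0.5882, 0.2923]
orientation: [-2.223, -2.219, -0.0]
contact_force: [0.2, 0.7, 0.1]
opening: 0.0917
grasp_force: 0.0
```

>>> send_rows --pt "-34 17 0 0 0 0" --pt "-34 17 0 0 0 0" --pt "-34 17 0 0 0 0" --pt "-34 17 0 0 0 0" --pt "-34 17 0 0 0 0"

```text
t: 3.15
position: [0.2975, 0.4169, 0.2923]
orientation: [-2.216, -2.226, -0.001]
contact_force: [0.7, 0.1, 0.9]
opening: 0.0918
grasp_force: 0.0
```

>>> send_rows --pt "-34 17 0 0 0 0" --pt "-34 17 0 0 0 0" --pt "-34 17 0 0 0 0" --pt "-34 17 0 0 0 0" --pt "-34 17 0 0 0 0"

```text
t: 3.57
position: [0.3832, 0.2472, 0.2925]
orientation: [-2.216, -2.226, -0.001]
contact_force: [0.2, 0.3, -0.2]
opening: 0.0919
grasp_force: 0.0
```

>>> send_rows --pt "-35 4.5 0 0 0 0" --pt "-35 4.5 0 0 0 0" --pt "-35 4.5 0 0 0 0" --pt "-35 4.5 0 0 0 0" --pt "-35 4.5 0 0 0 0"

```text
t: 3.98
position: [0.4059, 0.0723, 0.2925]
orientation: [-2.217, -2.226, -0.002]
contact_force: [0.2, -0.5, -1.1]
opening: 0.0917
grasp_force: 0.0
```

>>> send_rows --pt "-35 4.5 0 0 0 0" --pt "-35 4.5 0 0 0 0" --pt "-35 4.5 0 0 0 0" --pt "-35 4.5 0 0 0 0" --pt "-35 4.5 0 0 0 0"

```text
t: 4.4
position: [0.4291, -0.1026, 0.2926]
orientation: [2.216, 2.226, 0.002]
contact_force: [1.6, 0.0, -0.3]
opening: 0.0918
grasp_force: 0.0
```

>>> send_rows --pt "-35 4.5 0 0 0 0" --pt "-35 4.5 0 0 0 0" --pt "-35 4.5 0 0 0 0" --pt "-35 4.5 0 0 0 0" --pt "-35 4.5 0 0 0 0"

```text
t: 4.82
position: [0.4525, -0.2774, 0.2923]
orientation: [2.216, 2.227, 0.001]
contact_force: [1.2, 0.6, 0.5]
opening: 0.0916
grasp_force: 0.0
```

Run:
```python
from h import *
s=env.sense(); print(s["t"],s["qpos"],s["position"],Ro.from_rotvec(s["orientation"]).as_matrix())
f=env.grab_frame("wrist"); save(f,"w1"); print(-np.asarray(f["R"]).T@f["t"],np.asarray(f["R"])[2]); lids(f,"y")
W=world(f,cloud(f))
for k in("tin_left","tin_right"):
    r=env.cut_out(f,k)
    if r:
        P=W[r[0]["region"]&(f["depth"]>0)]; P=P[abs(P[:,2]-.082)<.006]
        if len(P)>5: print(k,r[0]["confidence"],cv2.minAreaRect((P[:,:2]*1000).astype(np.float32)))
```

```text
4.8167 [-0.1679  0.3418  0.822   1.8486 -0.2838  1.0724  0.7677] [ 0.4525 -0.2774  0.2923] [[-0.0049  1.      0.0005]
 [ 1.      0.0049  0.0002]
 [ 0.0002  0.0005 -1.    ]]
[ 0.4524 -0.203   0.3851] [ 0.0023 -0.2754 -0.9613]
y 2811 ctr [ 468.5277 -291.7325] size [51.8721 57.9641] ang 6.1 z 0.0661 mean [ 469.5683 -290.02  ]
tin_left 0.97 ((468.0343933105469, -223.45770263671875), (64.77108764648438, 65.0748519897461), 0.18337707221508026)
tin_right 0.83 ((470.6119079589844, -348.12115478515625), (42.98460006713867, 64.98841857910156), 89.64766693115234)
```

View pics/w1.png

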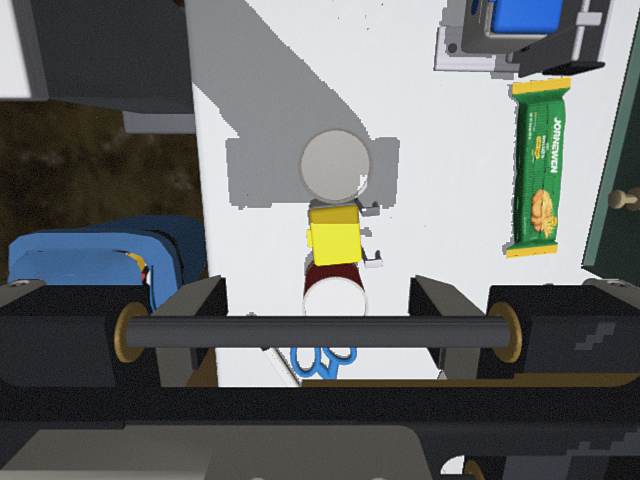

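The wrist view shows the lid centred at (335,235), with hooks to the right at (370,208) and (373,260). It is yawed about +6°, and both gaps beside the tins are narrow. I'll grip front to back.

>>> send_rows --pt "-14.5 16 0 0 0 -5.6" --pt "0 0 35 0 0 0" --pt "0 0 35 0 0 0" --pt "0 0 35 0 0 0" --pt "0 0 35 0 0 0"

```text
t: 5.38
position: [0.4689, -0.2886, 0.1509]
orientation: [2.103, 2.334, 0.002]
contact_force: [0.7, -0.1, -0.9]
opening: 0.092
grasp_force: 0.0
```

>>> send_rows --pt "0 0 14 0 0 0" --pt "0 0 14 0 0 0" --pt "0 0 14 0 0 0" --pt "0 0 13 0 0 0" --pt "0 0 0 0 0 0"

```text
t: 5.8
position: [0.4679, -0.2879, 0.0952]
orientation: [-2.101, -2.331, 0.0]
contact_force: [-0.4, -0.0, -0.4]
opening: 0.092
grasp_force: 0.0
```

>>> send_rows --pt "0 0 0 0 0 0" --pt "0 0 0 0 0 0" --pt "0 0 0 0 0 0" --pt "0 0 0 0 0 0" --pt "0 0 0 0 0 0" --grip 0.4 --grip_force 12

```text
t: 6.22
position: [0.4688, -0.2902, 0.0979]
orientation: [2.105, 2.331, 0.001]
contact_force: [0.0, -0.5, -0.3]
opening: 0.0631
grasp_force: 0.0
```

>>> send_rows --pt "0 0 0 0 0 0" --pt "0 0 0 0 0 0" --pt "0 0 0 0 0 0" --pt "0 0 0 0 0 0" --pt "0 0 0 0 0 0"

```text
t: 6.63
position: [0.4687, -0.2903, 0.0975]
orientation: [2.105, 2.331, 0.001]
contact_force: [1.1, 0.3, 6.0]
opening: 0.0503
grasp_force: 12.0
```

>>> send_rows --pt "0 0 -2 0 0 0" --pt "0 0 -2 0 0 0" --pt "0 0 -4 0 0 0" --pt "0 0 -5 0 0 0" --pt "0 0 -5 0 0 0"

```text
t: 7.05
position: [0.4683, -0.2902, 0.1156]
orientation: [-2.105, -2.331, 0.0]
contact_force: [1.3, -0.1, -1.2]
opening: 0.0499
grasp_force: 12.0
```

>>> send_rows --pt "0 0 -25 0 0 0" --pt "0 0 -25 0 0 0" --pt "0 0 -25 0 0 0" --pt "0 0 -25 0 0 0" --pt "0 0 0 0 0 6.6"

```text
t: 7.47
position: [0.4697, -0.292, 0.2202]
orientation: [2.231, 2.203, 0.004]
contact_force: [0.0, -0.0, -2.0]
opening: 0.0499
grasp_force: 12.0
```

>>> send_rows --pt "20 -2 0 0 0 0" --pt "32 -3 0 0 0 0" --pt "32 -3 0 0 0 0" --pt "32 -3 0 0 0 0" --pt "32 -3 0 0 0 0"

```text
t: 7.88
position: [0.4559, -0.1408, 0.2156]
orientation: [2.237, 2.206, 0.001]
contact_force: [0.1, 0.9, -1.3]
opening: 0.05
grasp_force: 12.0
```

>>> send_rows --pt "32 -3 0 0 0 0" --pt "20 -2 0 0 0 0" --pt "0 0 25 0 0 0" --pt "0 0 25 0 0 0" --pt "0 0 25 0 0 0"

```text
t: 8.3
position: [0.4526, -0.0891, 0.1401]
orientation: [2.233, 2.208, 0.003]
contact_force: [0.9, -0.0, -1.8]
opening: 0.0496
grasp_force: 12.0
```

>>> send_rows --pt "0 0 20 0 0 0" --pt "0 0 10 0 0 0" --pt "0 0 5 0 0 0" --pt "0 0 0 0 0 0" --pt "0 0 0 0 0 0"

```text
t: 8.72
position: [0.4526, -0.0903, 0.1059]
orientation: [2.236, 2.206, 0.001]
contact_force: [0.4, 0.3, -0.8]
opening: 0.0501
grasp_force: 12.0
```

>>> send_rows --pt "0 0 4 0 0 0" --pt "0 0 2 0 0 0" --pt "0 0 1 0 0 0" --pt "0 0 1 0 0 0" --pt "0 0 0 0 0 0"

```text
t: 9.13
position: [0.4523, -0.0899, 0.0974]
orientation: [2.236, 2.207, 0.001]
contact_force: [0.5, 0.7, -0.7]
opening: 0.0498
grasp_force: 12.0
```

>>> send_rows --pt "0 0 0 0 0 0" --pt "0 0 0 0 0 0" --pt "0 0 0 0 0 0"

```text
t: 9.38
position: [0.4523, -0.0899, 0.0974]
orientation: [2.236, 2.207, 0.001]
contact_force: [-0.5, 1.0, 4.6]
opening: 0.0499
grasp_force: 12.0
```

>>> send_rows --pt "0 0 0 0 0 0" --pt "0 0 0 0 0 0" --pt "0 0 0 0 0 0" --pt "0 0 0 0 0 0" --pt "0 0 0 0 0 0" --grip 1

```text
t: 9.8
position: [0.4521, -0.09, 0.0972]
orientation: [-2.236, -2.207, 0.0]
contact_force: [-0.1, 0.2, -0.1]
opening: 0.0783
grasp_force: 0.0
```

>>> send_rows --pt "0 0 -10 0 0 0" --pt "0 0 -25 0 0 0" --pt "0 0 -35 0 0 0" --pt "0 0 -35 0 0 0" --pt "0 0 -15 0 0 0"

```text
t: 10.22
position: [0.4529, -0.0911, 0.2211]
orientation: [2.236, 2.203, 0.003]
contact_force: [0.4, -0.1, -0.0]
opening: 0.0917
grasp_force: 0.0
```

Run:
```python
from h import *
s=env.sense(); print(s["t"],s["qpos"],s["position"])
f=env.grab_frame("top"); lids(f); W=world(f,cloud(f))[f["depth"]>0]
for x0 in(.62,.66,.68,.7,.72,.74,.78):
    print(x0,[ round(float(W[(abs(W[:,0]-x0-.01)<.01)&(abs(W[:,1]-y)<.02)][:,2].max(initial=0)),3) for y in(-.12,-.08,-.04,0,.04,.08,.12)])
```

```text
10.2167 [-0.5783  0.3138  0.84    2.0962 -0.3108  0.853   0.4295] [ 0.4529 -0.0911  0.2211]
y 7 ctr [713.9966 616.3848] size [3.3371 8.008 ] ang 60.6 z 0.0758 mean [714.3659 616.4603]
b 181 ctr [ 622.8351 -102.0277] size [59.0322 25.9946] ang 64.5 z 0.1044 mean [ 616.8166 -105.7299]
g 597 ctr [602.7961  97.1989] size [57.4128 52.1864] ang 87.8 z 0.1038 mean [603.6242  96.2599]
0.62 [0.128, 0.124, 0.118, 0.121, 0.121, 0.126, 0.124]
0.66 [0.0, 0.0, 0.0, 0.0, 0.0, 0.0, 0.109]
0.68 [0.012, 0.011, 0.005, 0.005, 0.003, 0.069, 0.078]
0.7 [0.2, 0.202, 0.005, 0.009, 0.004, 0.108, 0.115]
0.72 [0.19, 0.198, 0.194, 0.195, 0.072, 0.116, 0.224]
0.74 [0.189, 0.197, 0.196, 0.197, 0.111, 0.221, 0.224]
0.78 [0.211, 0.212, 0.209, 0.0, 0.199, 0.211, 0.216]
```

>>> send_rows --pt "0 0 0 0 0 -6" --pt "0 0 0 0 0 -6" --pt "0 0 0 0 0 -6" --pt "0 0 0 0 0 -6" --pt "0 0 0 0 0 -6"

```text
t: 10.68
position: [0.4518, -0.0901, 0.2176]
orientation: [-1.582, -2.714, 0.0]
contact_force: [-0.6, 0.1, -0.6]
opening: 0.0919
grasp_force: 0.0
```

>>> send_rows --pt "0 0 0 0 0 -6" --pt "0 0 0 0 0 -6" --pt "0 0 0 0 0 -6" --pt "0 0 0 0 0 -6" --pt "0 0 0 0 0 -6"

```text
t: 11.1
position: [0.4518, -0.0902, 0.2176]
orientation: [-0.826, -3.031, 0.0]
contact_force: [0.2, 0.6, -0.4]
opening: 0.0921
grasp_force: 0.0
```

>>> send_rows --pt "0 0 0 0 0 -6" --pt "0 0 0 0 0 -6" --pt "0 0 0 0 0 -6" --pt "0 0 0 0 0 -6" --pt "0 0 0 0 0 -6"

```text
t: 11.52
position: [0.4518, -0.0902, 0.2175]
orientation: [-0.013, -3.141, 0.0]
contact_force: [-0.6, -0.7, 0.3]
opening: 0.0923
grasp_force: 0.0
```

Run:
```python
from h import *
s=env.sense(); print(s["t"],s["qpos"],s["position"],Ro.from_rotvec(s["orientation"]).as_matrix())
f=env.grab_frame("wrist"); save(f,"w2"); print(-np.asarray(f["R"]).T@f["t"],np.asarray(f["R"])[2]); lids(f)
```

```text
11.5167 [-0.2827  0.2642  0.446   2.0818 -0.1533  0.8265  1.8163] [ 0.4518 -0.0902  0.2175] [[-1.      0.0085 -0.0002]
 [ 0.0085  1.     -0.0003]
 [ 0.0002 -0.0003 -1.    ]]
[ 0.378  -0.0894  0.3104] [ 0.2757 -0.0032 -0.9612]
y 4698 ctr [449.7846 -91.2255] size [57.2384 51.502 ] ang 89.8 z 0.0662 mean [449.8973 -91.3013]
b none
g none
```

View pics/w2.png

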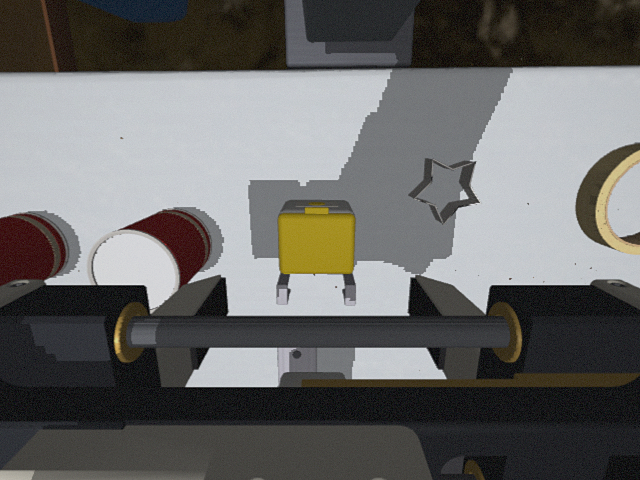

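The wrist view shows the lid centred at (316,245), with hooks at (283,290) and (349,290), square with the tool. Before regripping I'll take one close look at the rail.

>>> send_rows --pt "-28 15 -17 0 0 0" --pt "-28 15 -17 0 0 0" --pt "-28 15 -17 0 0 0" --pt "-28 15 -17 0 0 0" --pt "-28 15 -17 0 0 0"

```text
t: 11.98
position: [0.5939, -0.0162, 0.3035]
orientation: [-0.026, -3.141, 0.001]
contact_force: [0.4, -0.2, 0.6]
opening: 0.0921
grasp_force: 0.0
```

>>> send_rows --pt "-28 15 -17 0 0 0" --pt "0 0 0 0 0 0" --pt "0 0 0 0 0 0"

```text
t: 12.23
position: [0.6224, -0.0012, 0.3196]
orientation: [0.021, 3.14, -0.001]
contact_force: [-0.8, -0.4, -0.2]
opening: 0.0919
grasp_force: 0.0
```

Run:
```python
from h import *
s=env.sense(); print(s["t"],s["position"])
f=env.grab_frame("wrist"); save(f,"w3"); np.savez("w3.npz",**{k:v for k,v in f.items()}); lids(f,"bg"); W=world(f,cloud(f))
for k,z in(("rail_lip",.118),("blue_canister_hook",.094),("green_canister_hook",.094)):
    for p in env.place_of(f,k)[:1]: print(k,p["confidence"],np.array(p["location"])*[640,480],atz(f,p["location"],z))
P=W[f["depth"]>0]
for y in(-.12,-.08,-.05,-.03,0,.03,.05,.08,.12):
    q=P[(abs(P[:,1]-y)<.006)&(P[:,2]>.113)&(P[:,2]<.1195)&(P[:,0]>.615)&(P[:,0]<.67)]
    h=np.histogram(q[:,0],np.arange(.615,.67,.0025))[0]; print(y,h)
```

```text
12.2333 [ 0.6224 -0.0012  0.3196]
b 3266 ctr [602.5325 -96.0515] size [58.0172 54.232 ] ang 89.6 z 0.1057 mean [602.1384 -94.7714]
g 3222 ctr [603.9435  96.9803] size [56.3933 51.6114] ang 89.7 z 0.1056 mean [604.798  96.462]
rail_lip 0.56 [329.408 242.112] [0.6358 0.0091 0.118 ]
blue_canister_hook 0.58 [219.52  248.112] [ 0.6476 -0.0977  0.094 ]
green_canister_hook 0.61 [418.304 243.408] [0.6455 0.0964 0.094 ]
-0.12 [ 0  0  0  0  0 15  7 19 10  0  8  5  0  0  0  6 18  0  0  0  0  0]
-0.08 [ 0  0  0  0  0  2  0 38 29  1  0  0  0  0  0  3 26  0  0  0  0  0]
-0.05 [ 0  0  0  0  0  0  0 46 32 12  0  0  0  0  0  0 25  6  0  0  0  0]
-0.03 [ 0  0  0  0  0  0  0 41 34 12  0  0  0  0  0  0 14 10  0  0  0  0]
0 [ 0  0  0  0  0  0  0 38 35 18  0  0  0  0  0  0 17 11  0  0  0  0]
0.03 [ 0  0  0  0  0  0  0 27 36 27  0  0  0  0  0  0 10 13  0  0  0  0]
0.05 [ 0  0  0  0  0  0  0 23 38 27  0  0  0  0  0  0 10 18  0  0  0  0]
0.08 [ 0  0  0  0  0  0  2  8 32 27  1  0  0  0  0  0  1 21  0  0  0  0]
0.12 [ 0  0  0  0  0  0 14  3 23 10  8  8  6  0  0  0  0 23  3  0  0  0]
```

View pics/w3.png

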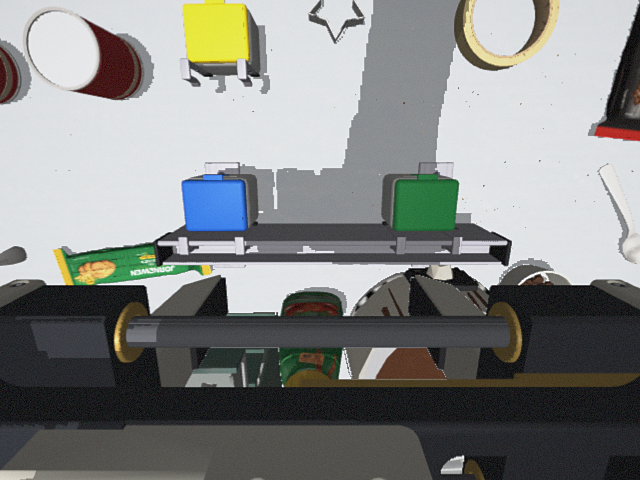

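The view shows the lip along row ~235, blue at (216,203) and green at (425,203), with about 133 mm free between them. I'm going back to the canister to grip it side to side.

>>> send_rows --pt "28 -15 17 0 0 0" --pt "28 -15 17 0 0 0" --pt "28 -15 17 0 0 0" --pt "28 -15 17 0 0 0" --pt "28 -15 17 0 0 0"

```text
t: 12.85
position: [0.4776, -0.0764, 0.2334]
orientation: [-0.023, -3.141, -0.0]
contact_force: [0.0, -0.9, 0.1]
opening: 0.0922
grasp_force: 0.0
```

>>> send_rows --pt "28 -15 17 0 0 0" --pt "0 0 0 0 0 0" --pt "0 0 0 0 0 0"

```text
t: 13.1
position: [0.449, -0.0911, 0.2165]
orientation: [-0.027, -3.139, -0.001]
contact_force: [1.0, -0.0, -0.2]
opening: 0.0918
grasp_force: 0.0
```

Run:
```python
from h import *
f=dict(np.load("w3.npz")); lids(f,"y")
s=env.sense(); print(s["t"],s["qpos"],s["position"],Ro.from_rotvec(s["orientation"]).as_matrix()[:,1])
```

```text
y 3723 ctr [451.8486 -90.7955] size [57.1354 51.8099] ang 90.0 z 0.0661 mean [452.6839 -90.4308]
13.1 [-0.2818  0.2632  0.4481  2.0867 -0.1544  0.8257  1.8119] [ 0.449  -0.0911  0.2165] [0.0172 0.9999 0.0008]
```

>>> send_rows --pt "-2.5 0 30 0 0 0" --pt "0 0 30 0 0 0" --pt "0 0 15 0 0 0" --pt "0 0 0 0 0 0" --pt "0 0 0 0 0 0"

```text
t: 13.52
position: [0.4548, -0.09, 0.1423]
orientation: [-0.021, -3.141, 0.0]
contact_force: [0.1, -0.0, 1.1]
opening: 0.0919
grasp_force: 0.0
```

>>> send_rows --pt "0 0 0 0 0 0" --pt "0 0 0 0 0 0"

```text
t: 13.68
position: [0.4557, -0.0901, 0.1435]
orientation: [0.021, 3.139, 0.0]
contact_force: [0.2, 0.7, -0.0]
opening: 0.0918
grasp_force: 0.0
```

>>> send_rows --pt "2.8 -1 16 0 0 0" --pt "0 0 16 0 0 0" --pt "0 0 14 0 0 0" --pt "0 0 0 0 0 0" --pt "0 0 0 0 0 0"

```text
t: 14.1
position: [0.452, -0.091, 0.0968]
orientation: [0.021, 3.141, 0.0]
contact_force: [0.3, -0.9, -0.3]
opening: 0.0916
grasp_force: 0.0
```

>>> send_rows --pt "0 0 0 0 0 0" --pt "0 0 0 0 0 0" --pt "0 0 0 0 0 0" --pt "0 0 0 0 0 0" --pt "0 0 0 0 0 0" --grip 0.5 --grip_force 12

```text
t: 14.52
position: [0.452, -0.0909, 0.0966]
orientation: [0.021, 3.141, 0.0]
contact_force: [0.1, -0.8, 0.5]
opening: 0.063
grasp_force: 0.0
```

>>> send_rows --pt "0 0 0 0 0 0" --pt "0 0 0 0 0 0" --pt "0 0 0 0 0 0" --pt "0 0 0 0 0 0" --pt "0 0 0 0 0 0"

```text
t: 14.93
position: [0.452, -0.091, 0.0965]
orientation: [0.021, 3.141, 0.0]
contact_force: [-1.1, 0.1, 6.9]
opening: 0.0598
grasp_force: 12.0
```

>>> send_rows --pt "0 0 -5 0 0 0" --pt "0 0 -20 0 0 0" --pt "0 0 -25 0 0 0" --pt "0 0 -25 0 0 0" --pt "0 0 -20 0 0 0" --grip_force 18

```text
t: 15.35
position: [0.4516, -0.0912, 0.1928]
orientation: [-0.022, -3.142, 0.0]
contact_force: [1.5, 1.1, -1.2]
opening: 0.0598
grasp_force: 18.0
```

>>> send_rows --pt "-15 10 0 0 0 0" --pt "-25 15 0 0 0 0" --pt "-25 15 0 0 0 0" --pt "-25 15 0 0 0 0" --pt "-20 15 0 0 0 0"

```text
t: 15.77
position: [0.5642, -0.0215, 0.1914]
orientation: [0.021, 3.141, -0.0]
contact_force: [0.7, 0.1, -1.3]
opening: 0.0597
grasp_force: 18.0
```

>>> send_rows --pt "-15 12 0 0 0 0" --pt "-10 8 0 0 0 0" --pt "-5 2 0 0 0 0" --pt "0 0 0 0 0 0" --pt "0 0 0 0 0 0"

```text
t: 16.18
position: [0.5923, -0.0016, 0.1911]
orientation: [-0.022, -3.141, 0.001]
contact_force: [-0.4, 0.0, -0.8]
opening: 0.0601
grasp_force: 18.0
```

Run:
```python
from h import *
s=env.sense(); print(s["t"],s["position"],Ro.from_rotvec(s["orientation"]).as_matrix()[:,1],s["contact_force"])
f=env.grab_frame("wrist"); save(f,"w4")
f=env.grab_frame("wrist"); W=world(f,cloud(f))
hsv=cv2.cvtColor(f["pixels"],cv2.COLOR_RGB2HSV); m=(hsv[...,0]>21)&(hsv[...,0]<35)&(hsv[...,1]>120)&(abs(W[...,2]-.156)<.01)
P=W[m]; print(len(P),np.median(P,0),cv2.minAreaRect((P[:,:2]*1000).astype(np.float32)) if len(P) else 0)
A=np.c_[P[:,:2],np.ones(len(P))]; print("plane",np.linalg.lstsq(A,P[:,2],rcond=None)[0])
P=W[f["depth"]>0]
for y in(-.05,-.03,0,.03,.05):
    q=P[(abs(P[:,1]-y)<.006)&(P[:,2]>.114)&(P[:,2]<.122)&(P[:,0]>.61)&(P[:,0]<.67)]; print(y,np.sort(q[:,0])[[0,len(q)//2,-1]] if len(q) else 0)
```

```text
16.1833 [ 0.5923 -0.0016  0.1911] [ 0.0138  0.9999 -0.0006] [-0.3578  0.0148 -0.7691]
10553 [ 0.5812 -0.0018  0.1606] ((589.9717407226562, -2.108379364013672), (62.78300094604492, 52.773162841796875), 86.95943450927734)
plane [ 0.0299 -0.0026  0.1427]
-0.05 [0.6337 0.6362 0.6379]
-0.03 0
0 0
0.03 [0.6341 0.6369 0.6388]
0.05 0
```

View pics/w4.png

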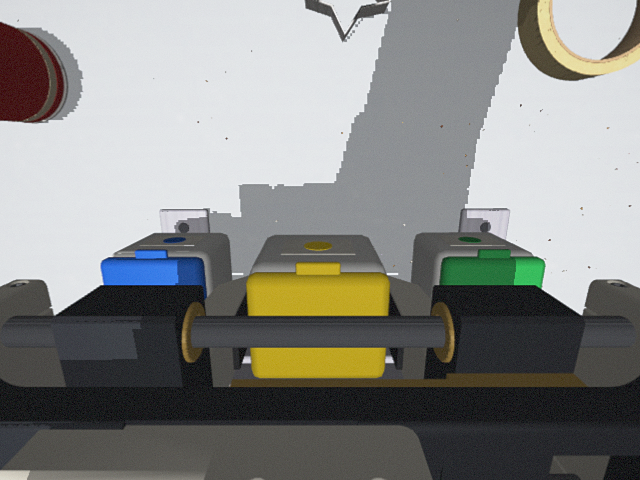

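The picture shows the canister held level at (318,310), midway between blue and green, with clear space either side. I'll line the tongues up over the channel and lower in steps.

>>> send_rows --pt "-6 0.5 0 0 0 0" --pt "-5 0.5 0 0 0 0" --pt "0 0 0 0 0 0" --pt "0 0 0 0 0 0" --pt "0 0 0 0 0 0"

```text
t: 16.7
position: [0.604, -0.0001, 0.1912]
orientation: [-0.021, -3.141, 0.0]
contact_force: [0.3, 0.5, -0.8]
opening: 0.0601
grasp_force: 18.0
```

>>> send_rows --pt "0 0 10 0 0 0" --pt "0 0 10 0 0 0" --pt "0 0 5 0 0 0" --pt "0 0 0 0 0 0" --pt "0 0 0 0 0 0"

```text
t: 17.12
position: [0.6036, -0.0, 0.1655]
orientation: [-0.021, -3.14, 0.0]
contact_force: [0.4, 0.1, -1.5]
opening: 0.0599
grasp_force: 18.0
```

>>> send_rows --pt "0 0 2 0 0 0" --pt "0 0 2 0 0 0" --pt "0 0 2 0 0 0" --pt "0 0 2 0 0 0" --pt "0 0 0 0 0 0"

```text
t: 17.53
position: [0.6039, 0.0, 0.1579]
orientation: [-0.021, -3.141, -0.0]
contact_force: [0.5, -0.2, -0.9]
opening: 0.0599
grasp_force: 18.0
```

>>> send_rows --pt "0 0 2 0 0 0" --pt "0 0 1 0 0 0" --pt "0 0 0 0 0 0"

```text
t: 17.78
position: [0.6039, 0.0001, 0.155]
orientation: [-0.021, -3.141, -0.0]
contact_force: [0.6, -0.3, -1.7]
opening: 0.0599
grasp_force: 18.0
```

>>> send_rows --pt "0 0 2 0 0 0" --pt "0 0 2 0 0 0" --pt "0 0 2 0 0 0" --pt "0 0 2 0 0 0" --pt "0 0 0 0 0 0"

```text
t: 18.2
position: [0.6037, 0.0001, 0.1467]
orientation: [-0.021, -3.141, 0.0]
contact_force: [-0.6, -0.7, -0.6]
opening: 0.0598
grasp_force: 18.0
```

>>> send_rows --pt "0 0 2 0 0 0" --pt "0 0 2 0 0 0" --pt "0 0 2 0 0 0" --pt "0 0 0 0 0 0"

```text
t: 18.53
position: [0.6038, 0.0001, 0.1408]
orientation: [-0.021, -3.141, 0.0]
contact_force: [0.9, 0.2, -2.2]
opening: 0.0601
grasp_force: 18.0
```

>>> send_rows --pt "0 0 1.5 0 0 0" --pt "0 0 1 0 0 0" --pt "0 0 1 0 0 0" --pt "0 0 0 0 0 0" --pt "0 0 0 0 0 0"

```text
t: 18.95
position: [0.604, 0.0, 0.1377]
orientation: [-0.021, -3.141, -0.0]
contact_force: [0.8, -0.0, -1.9]
opening: 0.0597
grasp_force: 18.0
```

>>> send_rows --pt "0 0 1 0 0 0" --pt "0 0 0 0 0 0" --pt "0 0 0 0 0 0"

```text
t: 19.2
position: [0.604, -0.0, 0.1367]
orientation: [-0.021, -3.141, -0.0]
contact_force: [0.3, -0.3, -1.4]
opening: 0.0599
grasp_force: 18.0
```

>>> send_rows --pt "0 0 0.6 0 0 0" --pt "0 0 0 0 0 0" --pt "0 0 0 0 0 0"

```text
t: 19.45
position: [0.6042, 0.0, 0.1364]
orientation: [0.021, 3.141, 0.0]
contact_force: [-0.2, -0.4, 2.2]
opening: 0.0599
grasp_force: 18.0
```

>>> send_rows --pt "0 0 0.6 0 0 0" --pt "0 0 0 0 0 0" --pt "0 0 0 0 0 0"

```text
t: 19.7
position: [0.6046, 0.0, 0.136]
orientation: [0.021, 3.14, 0.0]
contact_force: [0.0, 0.5, 5.4]
opening: 0.06
grasp_force: 18.0
```

Contact came at the expected height, so it is seated. I'll open slightly, since the neighbours are close, and withdraw upward.

>>> send_rows --pt "0 0 0 0 0 0" --pt "0 0 0 0 0 0" --pt "0 0 0 0 0 0" --pt "0 0 0 0 0 0" --pt "0 0 0 0 0 0" --grip 0.77

```text
t: 20.12
position: [0.6038, 0.0, 0.1353]
orientation: [-0.021, -3.141, 0.0]
contact_force: [-0.0, -0.1, 1.0]
opening: 0.0705
grasp_force: 0.0
```

>>> send_rows --pt "0 0 -3 0 0 0" --pt "0 0 -8 0 0 0" --pt "0 0 -15 0 0 0" --pt "0 0 -20 0 0 0" --pt "0 0 -25 0 0 0"

```text
t: 20.53
position: [0.6033, -0.0, 0.2069]
orientation: [-0.021, -3.14, 0.0]
contact_force: [0.4, -0.0, 0.1]
opening: 0.0709
grasp_force: 0.0
```

>>> send_rows --pt "0 0 -30 0 0 0" --pt "0 0 -30 0 0 0" --pt "0 0 -30 0 0 0" --pt "0 0 -20 0 0 0" --pt "0 0 0 0 0 0"

```text
t: 20.95
position: [0.6058, -0.0005, 0.3222]
orientation: [0.022, 3.133, 0.001]
contact_force: [0.9, -0.8, 0.9]
opening: 0.0707
grasp_force: 0.0
```

```bash
cat > chk.py <<'E'
from h import *
s=env.sense(); print(s["t"],s["position"])
f=env.grab_frame("wrist"); save(f,"w5"); lids(f,"bg"); W=world(f,cloud(f))
hsv=cv2.cvtColor(f["pixels"],cv2.COLOR_RGB2HSV); m=(hsv[...,0]>21)&(hsv[...,0]<35)&(hsv[...,1]>120)&(abs(W[...,2]-.106)<.02)&(abs(W[...,1])<.06)
P=W[m]; print(len(P),np.median(P,0),cv2.minAreaRect((P[:,:2]*1000).astype(np.float32)))
E
python3 chk.py
```

```text
20.95 [ 0.6058 -0.0005  0.3222]
b 3135 ctr [601.3412 -95.4418] size [57.0572 51.3532] ang 88.9 z 0.1056 mean [601.9802 -94.8203]
g 3056 ctr [604.3468  96.9548] size [56.1063 51.869 ] ang 89.5 z 0.1056 mean [604.5171  96.3662]
3174 [ 0.6034 -0.      0.1055] ((658.7931518554688, -1.7612152099609375), (57.237247467041016, 164.84169006347656), 87.5308837890625)
```

View pics/w5.png

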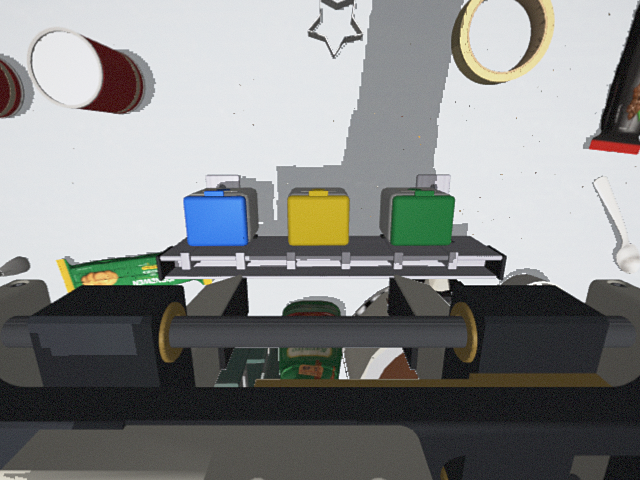

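The picture shows yellow at (319,217), level with blue at (217,217) and green at (421,217). Its hooks at (291,260) and (346,260) are in the channel like the others, and all three lids are at the same height (0.1055 m). About 35 mm is free on each side, and the robot is clear.

```bash
python3 -c "
from plant import env; print(env.close_job())"
```

```text
the job is handed in; nothing more can be done
None
```

The yellow-lidded canister hangs fully seated on the rail, about 35 mm clear of the blue and green canisters; neither they nor the tins, tape or cutter had to be moved, and the job was handed in at about 21 s.

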